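# Seat the knurled bayonet collar on the test connector

## Task

Lift the black dust cap off the connector on the aluminium box and set it down, standing upright the way it sat, in the grey tray (do not drop it). Then press on the bare knurled collar and turn it until its hidden keyway drops over the pin (less than a quarter turn clockwise, seen from above), push it fully home against the spring, and finish while the gripper is still holding it pushed home. Leave the other things on the bench where they are.

Things in the scene. Friction and masses are not known exactly. Their poses are not given: they have to be found in the camera images.
- dustcap_knob (a point): Loose black dust cap, 50 g: disc 70 mm across, 5 mm thick; upright knob 18 mm across, 34 mm tall on top; plug 26 mm across, 4 mm long below, sitting in the recess (5 mm deep) of the collar's top. Point: on the knob's axis, 21 mm above the disc's upper face, 13 mm below the knob's top, 30 mm above the plug's underside, on which the cap stands. z up.
- collar_center (a point): Loose knurled aluminium collar, 48 mm across, 44 mm tall, 120 g, on the upright spigot. Point: its centre; z up; 100 mm above the bench at the start. A keyway inside its bore must take a pin on the spigot; both are hidden, and no pose shows their angle: from the start the collar must turn 30 to 80 degrees clockwise seen from above. It fits within about 7 degrees either side.
- sleeve (a joint): Spring sleeve, a dark steel ring 47 mm across, 16 mm high, around the spigot, pressed down by the collar's lower edge. Value: m pressed. 0 at the start; 0.003 when the unkeyed collar stops on the pin; 0.012 with the keyed collar fully home on a hard stop (collar 12 mm below its start). Spring 2.4 N at 0, 7.2 N at home.
- socket: Fixed aluminium connection box 120 x 100 x 50 mm high. Origin: centre of its underside, z up; the upright axis of spigot, sleeve and collar passes through it. Below the sleeve only the spigot's foot (33 mm across) stands on the box. A terminal block (44 mm tall) stands about 120 mm from the axis towards its +x, a solder spool (30 mm tall) as far towards its -x.
- tray: Fixed shallow open tray of grey plastic, 160 x 150 mm outside, walls 4 mm thick and 18 mm tall, floor 4 mm above the bench. Origin at the centre of its underside, z up. It is empty and lies to the left or right of the connection box.
Things that resemble listed ones, but are neither listed nor needed, are in the scene too. Leave any white look-alike of the part that bears dustcap_knob alone. There is more than one size of the tray; the one meant has the size given above.

How it is judged:
By the outcome, as a careful person would: the job done as asked, in the order asked, and still so for the second after the job is handed in, while the arm keeps its last pose, push and grip.
It also fails if it takes over 54 s, if anything falls off the work surface, if the arm or the gripper's body presses on something with over 40 N, if the wrist force passes 120 N, or if a joint passes its speed limit or range.

## Robot

A 6-joint arm with a two-finger parallel gripper is mounted at the origin on the work surface. World frame = base frame: x ahead of the robot, y to its left, z up, the work surface at z = 0. Lengths are in m, angles in rad, forces in N, time in s.
With the tool pointing down it reaches from about 0.25 to 0.775 m from the base axis. Payload 4 kg.
Tool frame: the origin (TCP) lies where the fingers leave the gripper's body, on its centre line; the fingertips stand 97 mm ahead of it and the grasp point (between the pads) lies 78 mm ahead of it; z points along the fingers, x is the direction in which the jaws open and shut, and the axes are right-handed (so a half turn about z gives the same grasp; the last joint's range is limited). The gripper opens to 94 mm and grips with 3 to 60 N. Pads are 16 mm wide; open, the fingers measure 119 mm over their backs; the gripper's body (75 mm by 177 mm) begins 78 mm behind the grasp point.
Start: joints at [1.005, 0.087, 1.371, -0, 1.684, -0.103], TCP at [0.246, 0.492, 0.303] pointing down, gripper open.
Joint ranges: [-3.1, 3.1], [-0.76, 2.03], [0.27, 2.55], [-1.08, 4.22], [0.17, 2.65], [-2.57, 2.57]. Speed limits (rad/s): [2.79, 2.79, 3.14, 3.14, 3.14, 3.14].

## Interface

Orientations are given as [roll, pitch, yaw] about the fixed x, y, z axes, in that order (R = Rz(yaw) Ry(pitch) Rx(roll)).
In Python, from bench import * gives the robot as it stands.
- The arm moves only by the tool jog_arm, never from a script. Its argument "moves" is a list of rows, each a list of 7 numbers: the turn, a rotation vector about the world's x, y, z in rad, then the shift along the world's x, y, z in mm, then the finger opening in mm, from 0 to 94. In form: [[rx, ry, rz, tx, ty, tz, fingers], ...]. A call has 1 to 12 rows; each row shifts and turns the commanded pose from where the row before left it; what a row does not reach is not made up. A row lasts 1/8 s, in which the tool goes at most 62.5 mm and 10.7 degrees, less where a joint would pass 70% of its speed; a pose out of reach is approached as far as the arm can. A call is refused whole if a number of a shift passes 62.5 or a number of a turn 0.188, either way. A call with a gripper value outside its range is refused whole. The fingers move at their own pace and stop on an object; the grip force is fixed at half the most. Time passes only in rows, so rows that do not move let the fingers close. It gives the time, the measured TCP pose, the force and the opening at its end, in the units of the state.
- get_obs(): the state, without advancing time (a new reading comes with each control period).
- snapshot(name): name is "scene" or "top" or "wrist"; returns the picture (400x640x3 uint8, red, green, blue); there is no depth.
- get_calibration(name): a dict with "camera_matrix" (3x3 intrinsics, pixels), "R" (3x3) and "t" (3): a world point X has camera coordinates R X + t. Camera axes: x right, y down, z forward; pixel columns grow to the right and rows downward; lengths in m; the calibration is good to about 2 mm. A picture is of the moment at which its call begins: read the wrist's pose just before it. get_calibration takes no time and is no camera call; for the wrist camera it gives the pose at the moment of the call.
- close_job(): hands the job in, once; it reports no verdict.
Trained networks look in the newest picture that a camera, given by its name, has taken for a name from the list of things; names that differ only in an ending like _2 or _b are one class to them, and where a whole thing is asked for, a point or a joint stands for the part that bears it (a point fixed in the world has none). Each returns a list of dicts, best first, with "conf" (0 to 1); they miss things now and then, are a little off and sometimes report something else, mostly with a low value. They report only what shows in the picture. A call takes as long as a camera call. They do not tell look-alikes from the thing itself.
- look_for(label, camera): "bbox" ([left, top, right, bottom] in pixels, round what is visible of it).
The state is a dict: "time": time; "joint_positions": joint angles; "qvel": joint speeds; "joint_torque": joint torques, N m; "tool_pos": TCP position; "ee_rot": TCP orientation; "wrist_force": force on the tool from outside, world axes, zero at the start; "wrist_torque": the same for the moment, N m; "width": finger opening in m.
Only numpy, scipy, OpenCV 4.12 (cv2) and the standard library are available. Lean on these libraries where they do the work, as an engineer would, in place of code of your own. Each camera call takes 0.05 s, during which the arm holds its last target.

## Working session

There is one attempt and no reset: what is moved stays moved. The work goes in short steps, Python scripts to look and compute and a tool call to move; the robot and the scene stay as the last step left them, time stands still between calls to the robot, and variables do not carry over. Pictures are saved under pics/ and viewed, and the job is handed in when it is done.

Besides the shell and the picture viewer there is one more tool, called after "Call:" in YAML: its name, and indented under it one key for each argument. jog_arm: Moves the arm, as the interface text tells. Its arguments: {"type":"object","properties":{"moves":{"type":"array","items":{"type":"array","items":{"type":"number"}}}},"required":["moves"]}

```bash
ls; mkdir -p pics; cat > h.py <<'E'
from bench import *
import numpy as np, cv2
def save(n,im): cv2.imwrite(f'pics/{n}.png',cv2.cvtColor(im,cv2.COLOR_RGB2BGR))
def ray(cam,u,v,z,c=None):
    c=c or get_calibration(cam);K=np.array(c['camera_matrix']);R=np.array(c['R']);t=np.array(c['t'])
    d=R.T@np.linalg.inv(K)@np.array([u,v,1.]);o=-R.T@t
    return o+d*(z-o[2])/d[2]
def proj(cam,X):
    c=get_calibration(cam);K=np.array(c['camera_matrix']);p=K@(np.array(c['R'])@np.array(X)+np.array(c['t']));return p[:2]/p[2]
E
python3 - <<'E'
from h import *
for n in ('scene','top'):
    save(n+'1',snapshot(n))
    for l in ('dustcap_knob','collar_center','socket','tray','sleeve'):
        print(n,l,[(np.round(d['bbox']),round(d['conf'],2)) for d in look_for(l,n)])
o=get_obs();print({k:np.round(v,3) for k,v in o.items()})
c=get_calibration('top');print(c)
E
```

```text
pics
scene dustcap_knob [(array([270., 197., 311., 230.]), 0.74), (array([235., 208., 271., 236.]), 0.68)]
scene collar_center [(array([276., 224., 306., 246.]), 0.73)]
scene socket [(array([253., 234., 327., 285.]), 0.83)]
scene tray [(array([220., 144., 304., 189.]), 0.95), (array([304., 138., 355., 162.]), 0.68)]
scene sleeve [(array([280., 243., 303., 253.]), 0.66)]
top dustcap_knob [(array([272., 130., 306., 161.]), 0.87), (array([346., 140., 381., 169.]), 0.66)]
top collar_center []
top socket [(array([265., 126., 322., 191.]), 0.79)]
top tray [(array([437., 263., 484., 314.]), 0.97), (array([424., 166., 496., 238.]), 0.91)]
top sleeve []
{'time': np.float64(0.6), 'joint_positions': array([ 1.005,  0.087,  1.371, -0.   ,  1.684, -0.103]), 'qvel': array([-0.001, -0.001,  0.   , -0.001, -0.   , -0.002]), 'joint_torque': array([-1.0000e-03, -3.3978e+01, -3.0242e+01,  7.2000e-02,  2.4000e-02,
       -0.0000e+00]), 'tool_pos': array([0.246, 0.492, 0.303]), 'ee_rot': array([ 3.142, -0.   ,  1.108]), 'wrist_force': array([ 0.19 ,  0.259, -0.347]), 'wrist_torque': array([ 0.069, -0.038,  0.004]), 'width': np.float64(0.094)}
{'camera_matrix': array([[467.79319689,   0.        , 321.01054331],
       [  0.        , 467.79319689, 205.64565301],
       [  0.        ,   0.        ,   1.        ]]), 'R': array([[-0.01340767, -0.99941597, -0.03143159],
       [-0.99102265,  0.01746372, -0.13254854],
       [ 0.13302004,  0.02937225, -0.99067802]]), 't': array([0.01187471, 0.47456199, 1.05311692])}
```

View pics/scene1.png

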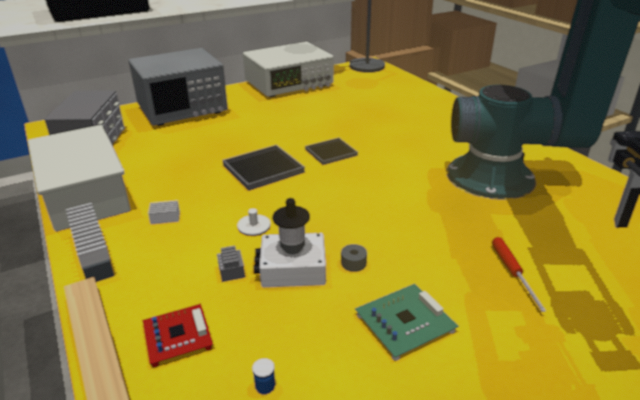

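View pics/top1.png

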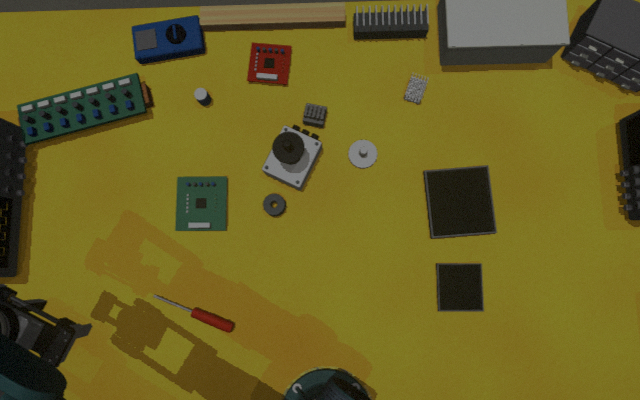

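```bash
python3 - <<'E'
import cv2
a=cv2.imread('pics/top1.png');cv2.imwrite('pics/top1c.png',cv2.resize(a[100:320,240:510],None,fx=2.7,fy=2.7,interpolation=cv2.INTER_CUBIC))
a=cv2.imread('pics/scene1.png');cv2.imwrite('pics/scene1c.png',cv2.resize(a[130:300,200:380],None,fx=3.5,fy=3.5,interpolation=cv2.INTER_CUBIC))
from h import *
for n,b,z in [('capdisc?',(289,145.5),.125),('white',(363.5,154.5),.1),('tray',(460,202),.018),('small',(460.5,288.5),.018)]:
    print(n,ray('top',*b,z))
for u,v in [(424,166),(496,166),(424,238),(496,238)]: print(ray('top',u,v,.018))
E
```

```text
capdisc? [0.5944463 0.0691556 0.125    ]
white [ 0.57728396 -0.09244654  0.1       ]
tray [ 0.47939995 -0.31906865  0.018     ]
small [ 0.28091431 -0.30977521  0.018     ]
[ 0.56661452 -0.23940197  0.018     ]
[ 0.56319515 -0.40730262  0.018     ]
[ 0.39690013 -0.23219866  0.018     ]
[ 0.39436133 -0.39674769  0.018     ]
```

View pics/top1c.png

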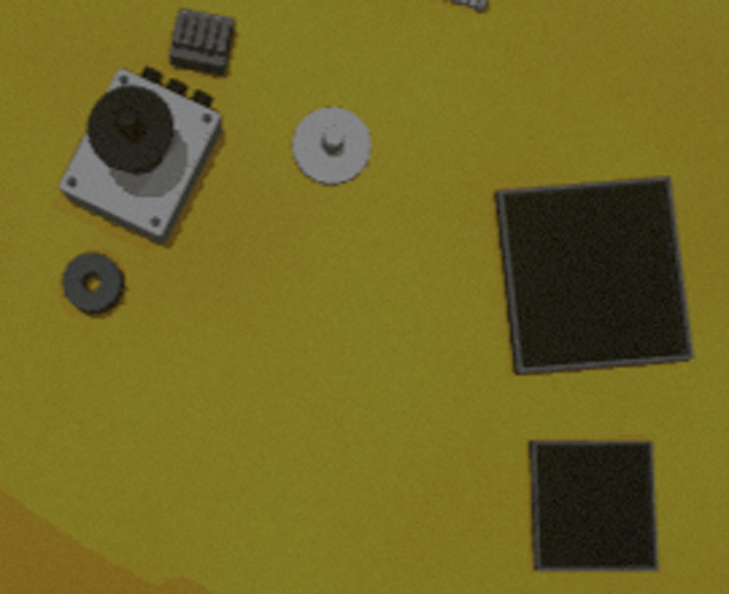

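View pics/scene1c.png

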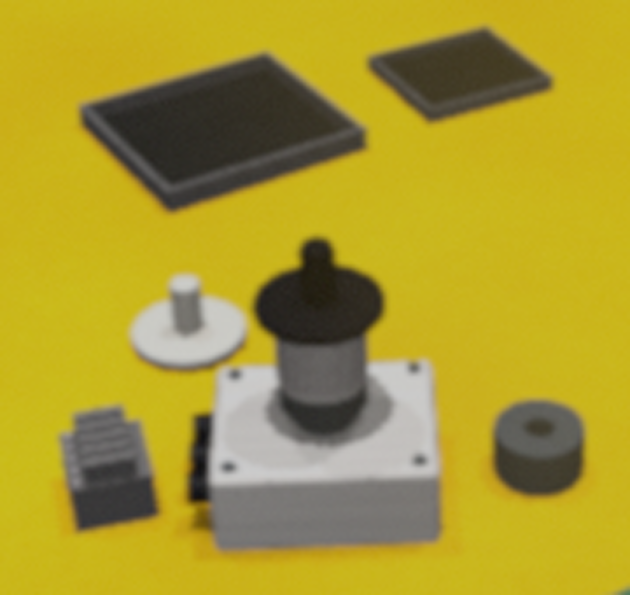

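```bash
python3 - <<'E'
from h import *
from scipy.optimize import least_squares
T=lambda p:(240+p[0]/2.7-.3,100+p[1]/2.7-.3); S=lambda p:(200+p[0]/3.5-.35,130+p[1]/3.5-.35)
co=[ray('top',*T(p),.05) for p in [(122,70),(220,118),(163,240),(62,188)]]
print(np.round(co,4),np.mean(co,0)); 
print([np.linalg.norm(co[i]-co[i-1]) for i in range(4)])
print('top disc',ray('top',*T((130,129.5)),.1255),'knob top',ray('top',*T((133,120)),.161))
# scene: disc (255..383, 265..342), knob top (317,240)
print('sc disc',ray('scene',*S((319,303)),.127),'knobtop',ray('scene',*S((317,243)),.161),'collar/sleeve', ray('scene',*S((321,430)),.05))
tc=[ray('top',*T(p),.018) for p in [(497,191),(669,178),(691,357),(517,373)]]
print(np.round(tc,4),np.mean(tc,0)); print([np.linalg.norm(tc[i]-tc[i-1]) for i in range(4)])
for n in [(187,40)]: print('block',ray('top',*T((203,30)),.044))
print('spool',ray('top',*T((93,284)),.03))
print(get_calibration('wrist'))
E
```

```text
[[0.6626 0.086  0.05  ]
 [0.618  0.0016 0.05  ]
 [0.5126 0.0515 0.05  ]
 [0.5594 0.1378 0.05  ]] [0.58812083 0.06923628 0.05      ]
[np.float64(0.11550155562369722), np.float64(0.0954056842714117), np.float64(0.11662304842530943), np.float64(0.09820693294439473)]
top disc [0.58957477 0.0716186  0.1255    ] knob top [0.58766005 0.06568861 0.161     ]
sc disc [0.59100039 0.07473958 0.127     ] knobtop [0.58869087 0.0708385  0.161     ] collar/sleeve [0.59637608 0.08110355 0.05      ]
[[ 0.556  -0.2384  0.018 ]
 [ 0.5645 -0.3876  0.018 ]
 [ 0.4084 -0.3968  0.018 ]
 [ 0.397  -0.2487  0.018 ]] [ 0.48145205 -0.31786417  0.018     ]
[np.float64(0.15929034373534717), np.float64(0.14939258727644827), np.float64(0.15640181921454785), np.float64(0.14850777077929492)]
block [0.69887387 0.01557273 0.044     ]
spool [0.47864288 0.11382393 0.03      ]
{'camera_matrix': array([[312.51613299,   0.        , 319.96515659],
       [  0.        , 312.51613299, 203.71241095],
       [  0.        ,   0.        ,   1.        ]]), 'R': array([[ 0.44667491,  0.89469536,  0.00131839],
       [ 0.87104365, -0.43520249,  0.22777566],
       [ 0.20436359, -0.10059329, -0.97371275]]), 't': array([-0.54946394, -0.02346221,  0.38933041])}
```

Call:
jog_arm:
  moves:
    - [0,0,0,34,-42,0,60]
    - [0,0,0,34,-42,0,60]
    - [0,0,0,34,-42,0,60]
    - [0,0,0,34,-42,0,60]
    - [0,0,0,34,-42,0,60]
    - [0,0,0,34,-42,0,60]
    - [0,0,0,34,-42,0,60]
    - [0,0,0,34,-42,0,60]
    - [0,0,0,30,-36,0,60]
    - [0,0,0,0,0,0,60]

```text
time: 1.85
tool_pos: [0.549, 0.1176, 0.302]
ee_rot: [-3.141, 0.001, 1.103]
wrist_force: [0.2, 0.6, -0.9]
width: 0.0603
```

```bash
python3 - <<'E'
from h import *
o=get_obs();print(o['tool_pos'],o['ee_rot'],o['joint_positions'],o['width'],o['wrist_force'])
c=get_calibration('wrist');save('w1',snapshot('wrist'));print(look_for('dustcap_knob','wrist'))
for z in (.148,.161,.127): print(proj('wrist',[.588,.07,z]))
E
```

```text
[0.54897012 0.11762385 0.3019729 ] [-3.14111945e+00  8.46556796e-04  1.10331714e+00] [ 1.10290318e-01  1.13378589e-01  1.34364792e+00 -4.53681750e-04
  1.68542487e+00 -9.93078320e-01] 0.06030100433474875 [ 0.21829765  0.64774307 -0.9320851 ]
[{'bbox': [258.3, 231.7, 335.5, 288.9], 'conf': 0.62}, {'bbox': [204.8, 271.6, 211.8, 281.8], 'conf': 0.61}]
[288.60960563 284.98002021]
[287.02163176 292.89706135]
[290.87080545 273.70652739]
```

View pics/w1.png

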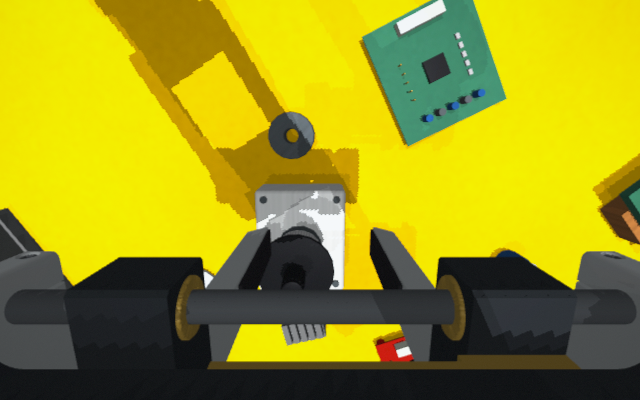

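```bash
python3 - <<'E'
from h import *
im=cv2.imread('pics/w1.png');cv2.imwrite('pics/w1c.png',cv2.resize(im[180:310,220:370],None,fx=4.5,fy=4.5,interpolation=cv2.INTER_CUBIC))
c=get_calibration('wrist')
print(ray('wrist',296.5,268,.127,c),ray('wrist',292,290,.161,c))
import itertools
th=np.linspace(0,6.28,60)
for cx,cy in [(.588,.07),(.592,.074),(.588,.066)]:
    P=np.array([proj('wrist',[cx+.035*np.cos(a),cy+.035*np.sin(a),.127]) for a in th]);print(cx,cy,P.min(0),P.max(0))
E
```

```text
[0.58537533 0.07704485 0.127     ] [0.58753986 0.07467377 0.161     ]
0.588 0.07 [251.71230493 236.51896984] [329.96505362 308.82315387]
0.592 0.074 [257.82431415 238.46854071] [335.93933605 310.56149016]
0.588 0.066 [247.80338283 238.47515904] [325.96107315 310.57080334]
```

View pics/w1c.png

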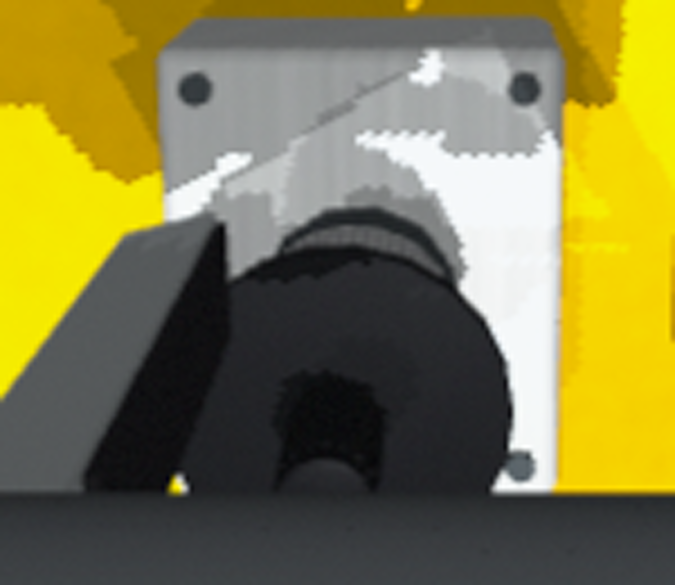

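Call:
jog_arm:
  moves:
    - [0,0,0,20,-22,0,60]
    - [0,0,0,19.5,-22,0,60]
    - [0,0,0,0,0,0,60]
    - [0,0,0,0,0,-15,60]

```text
time: 2.45
tool_pos: [0.5868, 0.0777, 0.2889]
ee_rot: [3.139, -0.002, 1.11]
wrist_force: [-0.3, 0.5, 0.5]
width: 0.0598
```

```bash
python3 - <<'E'
from h import *
o=get_obs();print(o['tool_pos'],o['ee_rot'],o['wrist_force'])
c=get_calibration('wrist');a=snapshot('wrist');save('w2',a);save('w2c',cv2.resize(a[150:330,200:440],None,fx=3.3,fy=3.3))
print(proj('wrist',[.5885,.0735,.161]))
E
```

```text
[0.58681176 0.07765301 0.28890843] [ 3.13928924e+00 -2.22719264e-03  1.10968155e+00] [-0.34572489  0.47961554  0.47116343]
[317.71480634 234.66529079]
```

View pics/w2c.png

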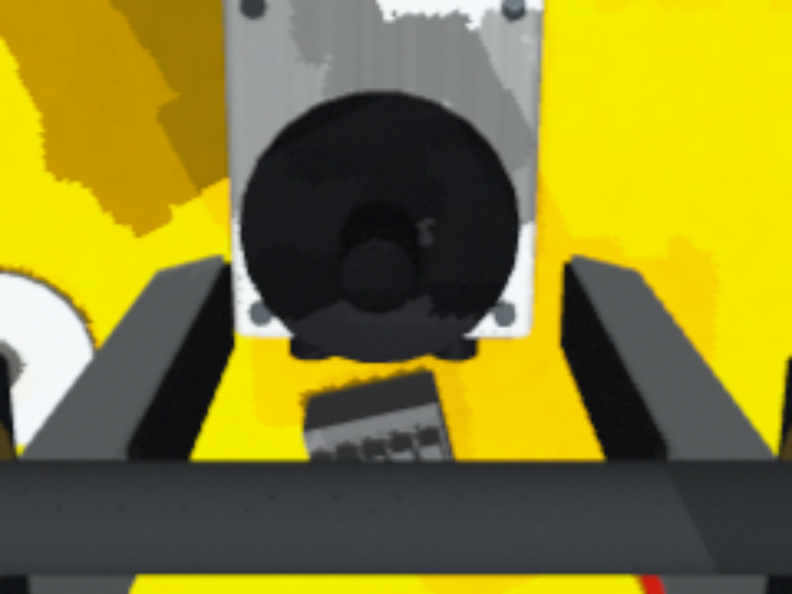

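```bash
python3 - <<'E'
from h import *
o=get_obs();print(o['tool_pos'],o['ee_rot'])
print(ray('wrist',314.4,232.4,.161),ray('wrist',315,218.3,.127))
# tip center: crop fingers inner edge 233, 563
Rm=cv2.Rodrigues
print(proj('wrist',np.array(o['tool_pos'])-[0,0,.097]), 200+(233+565)/2/3.3)
E
```

```text
[0.58571065 0.07764072 0.28519872] [-3.13864260e+00  7.64338516e-04  1.10990450e+00]
[0.58599913 0.07217736 0.161     ] [0.58540688 0.0723654  0.127     ]
[321.46912807 242.25462101] 320.90909090909093
```

Call:
jog_arm:
  moves:
    - [0,0,0,0,-5,-15,60]
    - [0,0,0,0,0,-15,60]
    - [0,0,0,0,0,-15,60]
    - [0,0,0,0,0,-6,60]
    - [0,0,0,0,0,0,60]

```text
time: 3.12
tool_pos: [0.5869, 0.0712, 0.2359]
ee_rot: [-3.14, 0.0, 1.108]
wrist_force: [-0.9, 0.8, 0.0]
width: 0.0598
```

```bash
python3 - <<'E'
from h import *
o=get_obs();print(o['tool_pos'],o['ee_rot'],o['wrist_force'])
c=get_calibration('wrist');a=snapshot('wrist');save('w3',a);save('w3c',cv2.resize(a[150:330,200:440],None,fx=3.3,fy=3.3))
for i in range(3): save('x',snapshot('top')) ;print(get_obs()['tool_pos'])
E
```

```text
[0.58687085 0.07115766 0.23591882] [-3.14042678e+00  4.72734764e-04  1.10802156e+00] [-0.92105434  0.75003341  0.02404124]
[0.587329   0.07113948 0.23725366]
[0.58742495 0.07113335 0.23747829]
[0.58743857 0.07115655 0.23757166]
```

View pics/w3c.png

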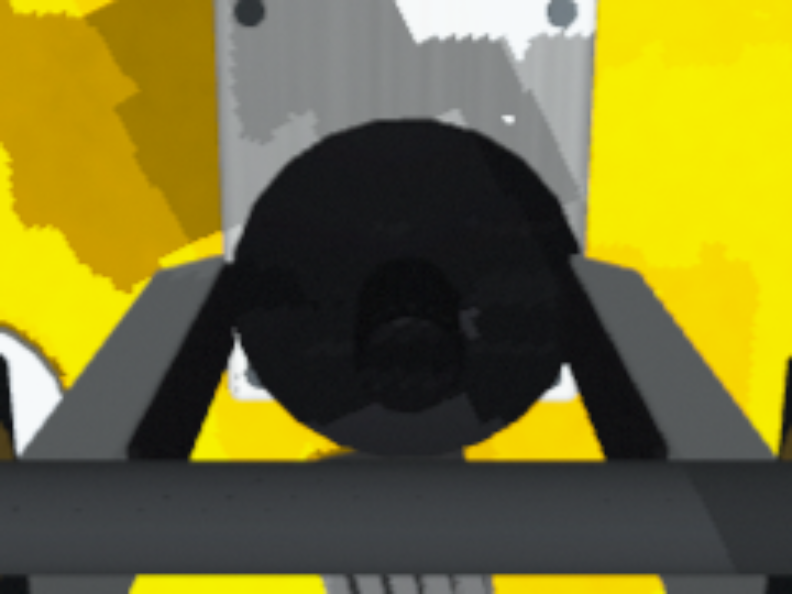

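```bash
python3 - <<'E'
from h import *
print(ray('wrist',324,260.1,.161),ray('wrist',200+406/3.3,150+288/3.3,.127))
E
```

```text
[0.59092218 0.07098041 0.161     ] [0.58981425 0.0713796  0.127     ]
```

Call:
jog_arm:
  moves:
    - [0,0,0,1,0.5,-9,60]
    - [0,0,0,0,0,0,40]
    - [0,0,0,0,0,0,22]
    - [0,0,0,0,0,0,22]
    - [0,0,0,0,0,0,0]
    - [0,0,0,0,0,0,0]
    - [0,0,0,0,0,0,0]

```text
time: 4.2
tool_pos: [0.5881, 0.0717, 0.2279]
ee_rot: [3.141, -0.0, 1.108]
wrist_force: [-0.2, 0.4, 1.1]
width: 0.0174
```

```bash
python3 - <<'E'
from h import *
a=snapshot('scene')
o=get_obs();print(o['tool_pos'],o['ee_rot'],o['wrist_force'],o['wrist_torque'],o['width'])
save('s2',cv2.resize(a[130:300,200:380],None,fx=3.5,fy=3.5))
E
```

```text
[0.58810662 0.07165814 0.22784204] [ 3.14138089e+00 -2.54650783e-04  1.10797738e+00] [-0.90456556 -0.12271817  0.10412159] [ 0.01396253 -0.0164659  -0.02457419] 0.01736065676031297
```

View pics/s2.png

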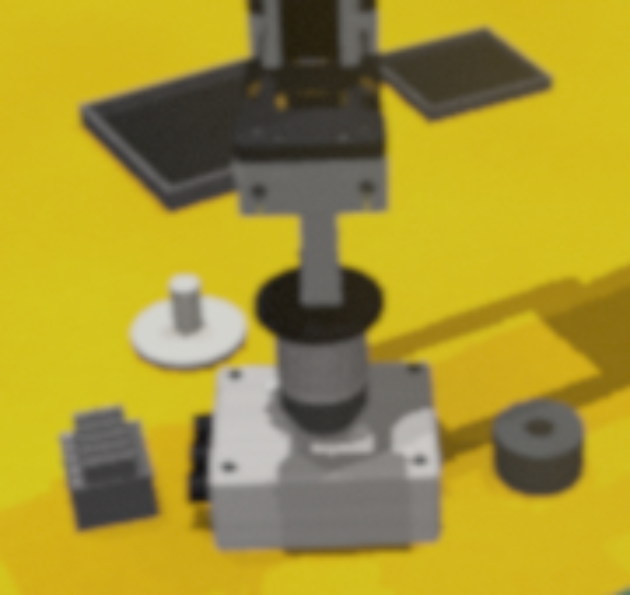

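Call:
jog_arm:
  moves:
    - [0,0,0,0,0,5,0]
    - [0,0,0,0,0,10,0]
    - [0,0,0,0,0,25,0]
    - [0,0,0,0,0,30,0]
    - [0,0,0,0,0,0,0]

```text
time: 4.88
tool_pos: [0.5891, 0.0717, 0.3017]
ee_rot: [3.135, -0.004, 1.108]
wrist_force: [0.1, 0.0, -0.0]
width: 0.0173
```

```bash
python3 - <<'E'
from h import *
a=snapshot('scene')
o=get_obs();print(o['tool_pos'],o['ee_rot'],o['wrist_force'],o['width'])
save('s3',cv2.resize(a[130:300,200:380],None,fx=3.5,fy=3.5))
E
```

```text
[0.58851431 0.07164131 0.29928489] [ 3.13853053e+00 -1.67741288e-03  1.10794030e+00] [-1.03480776 -0.19119102 -0.64441916] 0.017548058800493812
```

View pics/s3.png

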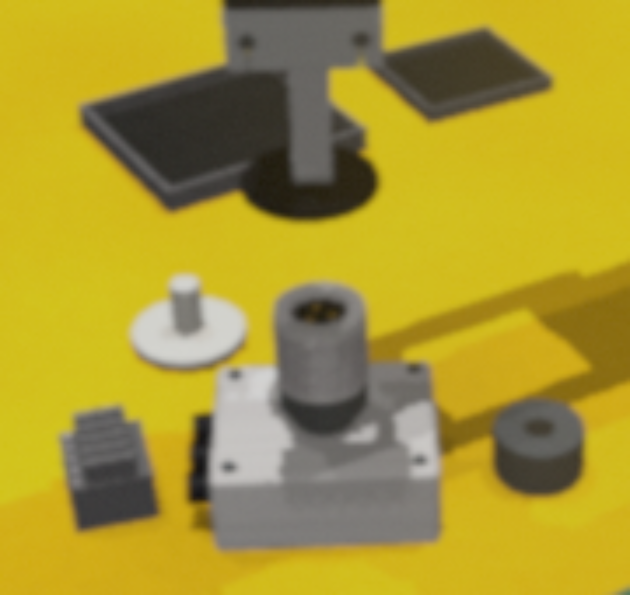

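Call:
jog_arm:
  moves:
    - [0,0,0,-5,-19,0,0]
    - [0,0,0,-10,-36,0,0]
    - [0,0,0,-10,-37,0,0]
    - [0,0,0,-10,-37,0,0]
    - [0,0,0,-10,-37,0,0]
    - [0,0,0,-10,-37,0,0]
    - [0,0,0,-10,-37,0,0]
    - [0,0,0,-10,-37,0,0]
    - [0,0,0,-10,-37,0,0]
    - [0,0,0,-10,-37,0,0]
    - [0,0,0,-8,-25,0,0]
    - [0,0,0,-4,-14,0,0]

```text
time: 6.42
tool_pos: [0.4793, -0.3199, 0.2959]
ee_rot: [-3.138, -0.0, 1.106]
wrist_force: [0.6, 0.6, -1.3]
width: 0.0172
```

Call:
jog_arm:
  moves:
    - [0,0,0,0,0,-10,0]
    - [0,0,0,0,0,-30,0]
    - [0,0,0,0,0,-40,0]
    - [0,0,0,0,0,-40,0]
    - [0,0,0,0,0,-30,0]
    - [0,0,0,0,0,-15,0]
    - [0,0,0,0,0,-5,0]
    - [0,0,0,0,0,0,0]

```text
time: 7.42
tool_pos: [0.4815, -0.3184, 0.1285]
ee_rot: [3.14, 0.0, 1.108]
wrist_force: [1.5, -0.2, -0.4]
width: 0.0173
```

```bash
python3 - <<'E'
from h import *
a=snapshot('scene')
o=get_obs();print(o['tool_pos'],o['ee_rot'],o['wrist_force'],o['width'],o['joint_positions'])
save('s4',cv2.resize(a[80:260,180:380],None,fx=3.5,fy=3.5))
E
```

```text
[ 0.48170231 -0.3186433   0.12903404] [3.13927836e+00 3.79722632e-04 1.10824868e+00] [ 0.7818787  -0.15839895 -1.032029  ] 0.01714603126381032 [-6.82629255e-01  2.42467164e-01  1.54544065e+00  1.37977525e-04
  1.35134348e+00 -1.79090825e+00]
```

View pics/s4.png

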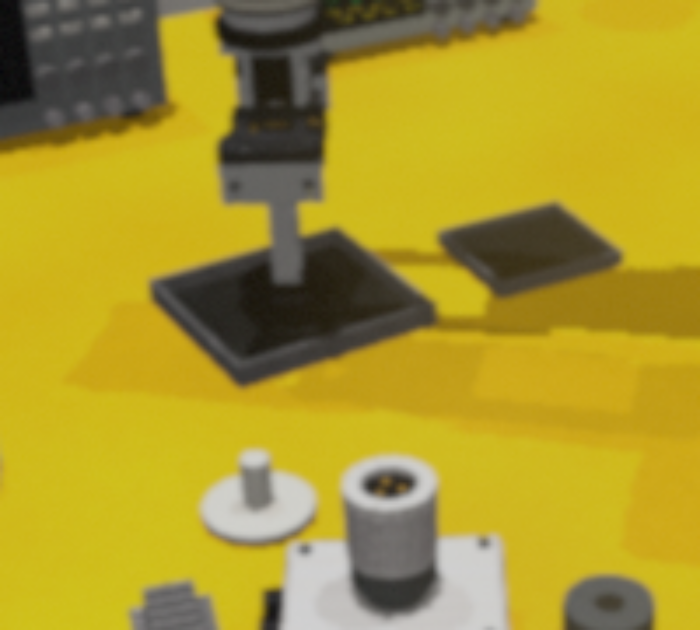

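Call:
jog_arm:
  moves:
    - [0,0,0,0,0,-8,0]
    - [0,0,0,0,0,-4,0]
    - [0,0,0,0,0,-1,0]
    - [0,0,0,0,0,-1,0]
    - [0,0,0,0,0,0,0]

```text
time: 8.1
tool_pos: [0.4811, -0.3185, 0.1139]
ee_rot: [3.141, -0.0, 1.108]
wrist_force: [1.5, -0.1, -0.4]
width: 0.0176
```

Call:
jog_arm:
  moves:
    - [0,0,0,0,0,-1,0]
    - [0,0,0,0,0,0,0]

```text
time: 8.35
tool_pos: [0.4812, -0.3185, 0.1139]
ee_rot: [3.141, 0.0, 1.108]
wrist_force: [-1.3, 0.9, 5.1]
width: 0.0172
```

Call:
jog_arm:
  moves:
    - [0,0,0,0,0,0,22]
    - [0,0,0,0,0,0,30]
    - [0,0,0,0,0,0,40]
    - [0,0,0,0,0,0,40]
    - [0,0,0,0,0,20,40]
    - [0,0,0,0,0,40,40]
    - [0,0,0,0,0,50,60]
    - [0,0,0,0,0,50,75]
    - [0,0,0,0,0,20,75]

```text
time: 9.48
tool_pos: [0.4818, -0.3189, 0.2971]
ee_rot: [3.135, 0.001, 1.108]
wrist_force: [0.0, 0.1, -0.5]
width: 0.0667
```

Call:
jog_arm:
  moves:
    - [0,0,0,5,19,0,75]
    - [0,0,0,10,36,0,75]
    - [0,0,0,10,37,0,75]
    - [0,0,0,10,37,0,75]
    - [0,0,0,10,37,0,75]
    - [0,0,0,10,37,0,75]
    - [0,0,0,10,37,0,75]
    - [0,0,0,10,37,0,75]
    - [0,0,0,10,37,0,75]
    - [0,0,0,10,37,0,75]
    - [0,0,0,12,39,0,75]
    - [0,0,0,0,0,0,75]

```text
time: 10.98
tool_pos: [0.5873, 0.0752, 0.29]
ee_rot: [-3.137, 0.001, 1.113]
wrist_force: [-0.9, -0.7, 0.5]
width: 0.075
```

```bash
python3 - <<'E'
from h import *
a=snapshot('scene');t=snapshot('top');w=snapshot('wrist')
o=get_obs();print(o['tool_pos'],o['ee_rot'],o['wrist_force'],o['width'],o['joint_positions'])
x=cv2.resize(a[120:260,200:350],None,fx=2.6,fy=2.6);y=cv2.resize(t[150:290,410:510],None,fx=2.6,fy=2.6)
save('s5',np.hstack([x,y]));save('w5',cv2.resize(w[100:330,200:440],None,fx=2.5,fy=2.5))
print(look_for('collar_center','wrist'),look_for('dustcap_knob','top'))
E
```

```text
[0.58734034 0.07175402 0.29124401] [-3.13943118e+00  1.48813103e-03  1.10829811e+00] [-0.13043622 -0.29693291  0.99188101] 0.07497299653132841 [ 2.58924760e-02  1.84135540e-01  1.28475165e+00 -3.01619019e-04
  1.67531247e+00 -1.08243510e+00]
[{'bbox': [291.8, 178.9, 351.4, 243.2], 'conf': 0.93}] [{'bbox': [349.0, 143.1, 381.0, 169.4], 'conf': 0.78}, {'bbox': [446.8, 187.5, 473.5, 217.9], 'conf': 0.62}]
```

View pics/s5.png

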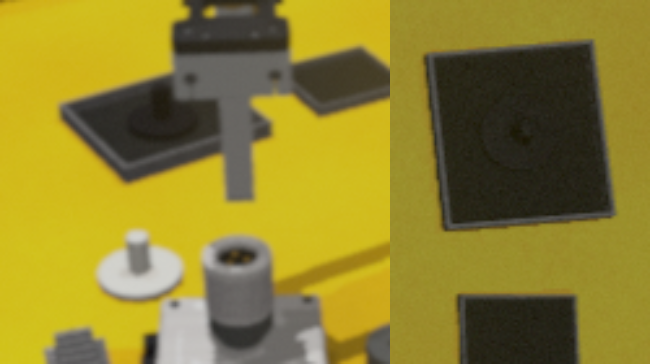

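View pics/w5.png

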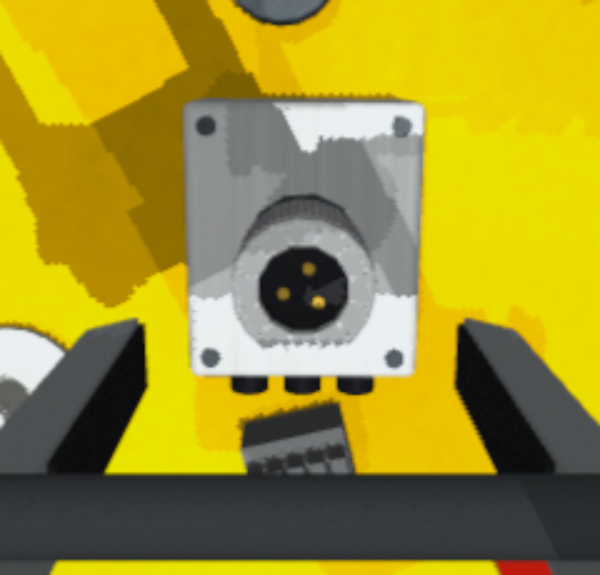

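```bash
python3 - <<'E'
from h import *
o=get_obs();print(o['tool_pos'],o['joint_positions'][5],ray('wrist',321.1,213.8,.122),ray('wrist',321.1,216,.122))
E
```

```text
[0.58760762 0.07092721 0.29210601] -1.0824074707302536 [0.5893184  0.07019342 0.122     ] [0.59102365 0.06934149 0.122     ]
```

Call:
jog_arm:
  moves:
    - [0,0,0,1,0,-10,75]
    - [0,0,0,0,0,-30,75]
    - [0,0,0,0,0,-30,75]
    - [0,0,0,0,0,-25,75]
    - [0,0,0,0,0,-15,75]
    - [0,0,0,0,0,0,75]

```text
time: 11.98
tool_pos: [0.5884, 0.0712, 0.1811]
ee_rot: [-3.139, 0.001, 1.107]
wrist_force: [0.2, -0.6, 0.4]
width: 0.0753
```

```bash
python3 - <<'E'
from h import *
w=snapshot('wrist');a=snapshot('scene')
o=get_obs();print(o['tool_pos'],o['ee_rot'],o['wrist_force'],o['width'])
save('w6',cv2.resize(w[100:330,200:440],None,fx=2.5,fy=2.5));save('s6',cv2.resize(a[170:300,220:350],None,fx=4,fy=4))
E
```

```text
[0.58950783 0.07145439 0.18358618] [ 3.14026554e+00 -7.84068509e-04  1.10765459e+00] [ 0.29832867 -0.07020668 -0.0626033 ] 0.07503286530182474
```

View pics/w6.png

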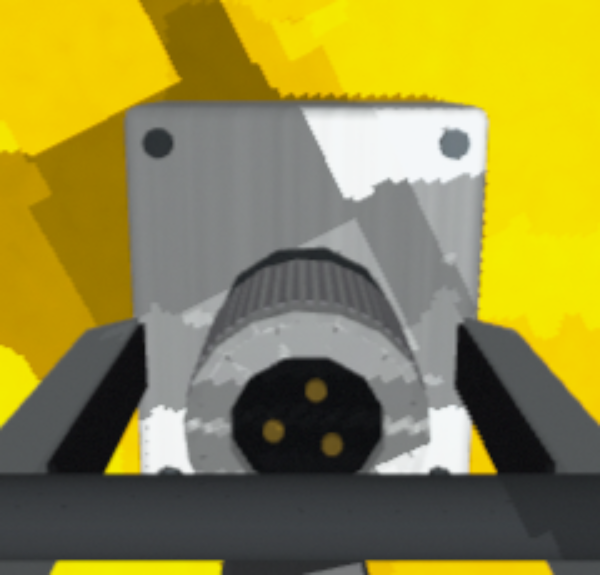

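View pics/s6.png

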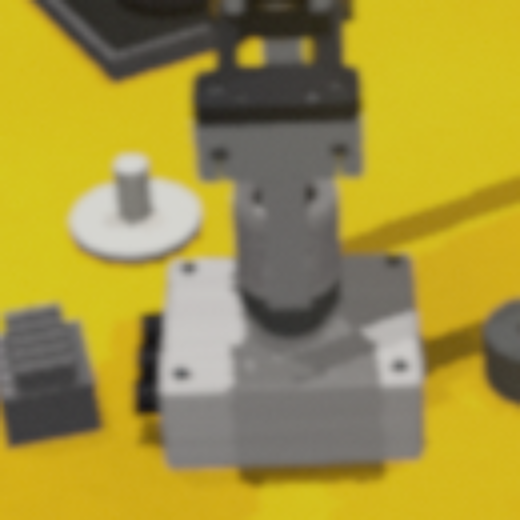

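Call:
jog_arm:
  moves:
    - [0,0,0,0,0,-2,54]
    - [0,0,0,0,0,0,54]
    - [0,0,0,0,0,0,50]
    - [0,0,0,0,0,0,50]

```text
time: 12.58
tool_pos: [0.5891, 0.0717, 0.1809]
ee_rot: [3.141, -0.0, 1.108]
wrist_force: [-0.6, -1.1, 1.1]
width: 0.0502
```

Call:
jog_arm:
  moves:
    - [0,0,0,0,0,0,30]
    - [0,0,0,0,0,0,30]
    - [0,0,0,0,0,0,30]

```text
time: 12.95
tool_pos: [0.5892, 0.0717, 0.1809]
ee_rot: [3.141, -0.0, 1.108]
wrist_force: [0.3, 0.6, 1.2]
width: 0.0482
```

```bash
python3 - <<'E'
from h import *
a=snapshot('top')
o=get_obs();print(o['tool_pos'],o['ee_rot'],o['wrist_force'],o['wrist_torque'],o['width'])
E
```

```text
[0.58915416 0.07173042 0.18089538] [ 3.14130147e+00 -4.45571858e-04  1.10806879e+00] [-0.43223116 -0.3642699  -0.26633592] [ 0.13610953 -0.0321803  -0.01634415] 0.04785864085083563
```

Call:
jog_arm:
  moves:
    - [0,0,0,0,0,-1.5,30]
    - [0,0,0,0,0,-1.5,30]
    - [0,0,0,0,0,0,30]

```text
time: 13.38
tool_pos: [0.5892, 0.0717, 0.1779]
ee_rot: [3.141, -0.0, 1.108]
wrist_force: [0.3, 0.8, 1.8]
width: 0.0479
```

Call:
jog_arm:
  moves:
    - [0,0,0,0,0,-1,30]
    - [0,0,0,0,0,0,30]

```text
time: 13.62
tool_pos: [0.5892, 0.0717, 0.1778]
ee_rot: [3.141, -0.001, 1.108]
wrist_force: [-1.1, 1.4, 6.0]
width: 0.0479
```

Call:
jog_arm:
  moves:
    - [0,0,-0.1,0,0,-1,30]
    - [0,0,-0.1,0,0,0,30]
    - [0,0,-0.1,0,0,0,30]
    - [0,0,-0.1,0,0,0,30]
    - [0,0,0,0,0,0,30]

```text
time: 14.25
tool_pos: [0.5891, 0.0719, 0.1777]
ee_rot: [3.141, -0.001, 0.708]
wrist_force: [-3.3, 2.0, 7.8]
width: 0.048
```

Call:
jog_arm:
  moves:
    - [0,0,-0.09,0,0,0,30]
    - [0,0,0,0,0,0,30]

```text
time: 14.5
tool_pos: [0.5891, 0.0719, 0.1777]
ee_rot: [3.141, -0.001, 0.618]
wrist_force: [-2.5, 1.2, 7.9]
width: 0.048
```

Call:
jog_arm:
  moves:
    - [0,0,-0.09,0,0,0,30]
    - [0,0,0,0,0,0,30]

```text
time: 14.75
tool_pos: [0.5892, 0.0719, 0.1776]
ee_rot: [3.141, -0.002, 0.528]
wrist_force: [-2.2, 0.5, 8.7]
width: 0.0477
```

```bash
python3 - <<'E'
from h import *
o=get_obs();print(o['tool_pos'],o['ee_rot'],o['wrist_force'],o['wrist_torque'],o['width'])
E
```

```text
[0.58918578 0.07187085 0.17759235] [ 3.14132608e+00 -1.54808646e-03  5.27505151e-01] [-2.21174174  0.46218255  8.65753571] [ 0.16914824  0.56005008 -0.02356062] 0.047650207275103586
```

Call:
jog_arm:
  moves:
    - [0,0,-0.09,0,0,0,30]
    - [0,0,0,0,0,0,30]

```text
time: 15.0
tool_pos: [0.5892, 0.0719, 0.1775]
ee_rot: [3.141, -0.002, 0.438]
wrist_force: [-2.0, 1.5, 7.9]
width: 0.0481
```

Call:
jog_arm:
  moves:
    - [0,0,-0.09,0,0,0,30]
    - [0,0,0,0,0,0,30]

```text
time: 15.25
tool_pos: [0.5893, 0.0719, 0.1771]
ee_rot: [3.142, -0.002, 0.347]
wrist_force: [-1.8, -0.0, 5.8]
width: 0.0479
```

Call:
jog_arm:
  moves:
    - [0,0,-0.09,0,0,0,30]
    - [0,0,0,0,0,0,30]

```text
time: 15.5
tool_pos: [0.5893, 0.0719, 0.1763]
ee_rot: [-3.141, -0.001, 0.259]
wrist_force: [0.4, 2.1, 4.5]
width: 0.0478
```

Call:
jog_arm:
  moves:
    - [0,0,0,0,0,-1,30]
    - [0,0,0,0,0,-1,30]
    - [0,0,0,0,0,0,30]

```text
time: 15.88
tool_pos: [0.5893, 0.0719, 0.1741]
ee_rot: [-3.141, -0.001, 0.259]
wrist_force: [-0.5, 1.6, 5.0]
width: 0.0482
```

Call:
jog_arm:
  moves:
    - [0,0,0,0,0,-1.5,30]
    - [0,0,0,0,0,-1.5,30]
    - [0,0,0,0,0,-1.5,30]
    - [0,0,0,0,0,0,30]

```text
time: 16.38
tool_pos: [0.5893, 0.0719, 0.1702]
ee_rot: [-3.141, -0.001, 0.259]
wrist_force: [-1.0, 3.4, 6.8]
width: 0.0478
```

Call:
jog_arm:
  moves:
    - [0,0,0,0,0,-1,30]
    - [0,0,0,0,0,0,30]

```text
time: 16.62
tool_pos: [0.5893, 0.0719, 0.1695]
ee_rot: [-3.141, -0.002, 0.259]
wrist_force: [-1.7, 2.4, 7.4]
width: 0.0478
```

Call:
jog_arm:
  moves:
    - [0,0,0,0,0,-1,30]
    - [0,0,0,0,0,0,30]

```text
time: 16.88
tool_pos: [0.5893, 0.0719, 0.1688]
ee_rot: [-3.141, -0.002, 0.259]
wrist_force: [-1.4, 2.6, 9.9]
width: 0.0477
```

Call:
jog_arm:
  moves:
    - [0,0,0,0,0,-1,30]
    - [0,0,0,0,0,0,30]
    - [0,0,0,0,0,0,30]

```text
time: 17.25
tool_pos: [0.5893, 0.0719, 0.1688]
ee_rot: [-3.142, -0.002, 0.259]
wrist_force: [-2.7, 1.9, 12.6]
width: 0.0478
```

```bash
python3 - <<'E'
from h import *
a=snapshot('scene');t=snapshot('top')
o=get_obs();print(o['tool_pos'],o['ee_rot'],o['wrist_force'],o['wrist_torque'],o['width'])
save('s7',np.hstack([cv2.resize(a[130:300,210:340],None,fx=3,fy=3),cv2.resize(t[110:280,400:510],None,fx=3,fy=3)]))
E
```

```text
[0.58930806 0.07193399 0.16881259] [ 3.14156638e+00 -2.05864929e-03  2.58889433e-01] [-2.98339778  1.72760784 12.06894454] [ 0.27076768  0.80128846 -0.06694649] 0.04785198076028023
```

View pics/s7.png

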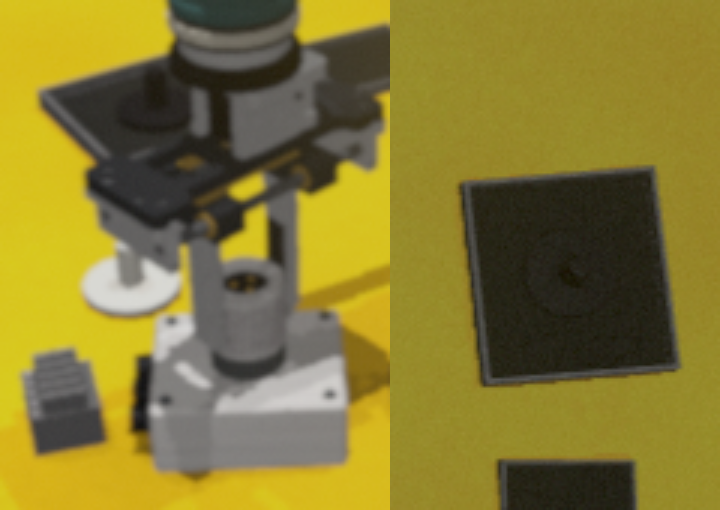

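```bash
python3 - <<'E'
from h import *
print(close_job());o=get_obs();print(o['tool_pos'],o['wrist_force'],o['width'])
E
```

```text
the job is handed in; nothing more can be done
None
the job is handed in; nothing more can be done
```

I put the black dust cap upright in the large grey tray, keyed the collar and pushed it fully home. I handed the job in at about 17 s of the 54 s allowed, with the gripper still holding the collar down.

- **Cap:** I gripped it by the knob and lowered it until I felt about 5 N of contact with the tray floor, then opened the fingers. Scene and top pictures afterwards show it upright near the middle of the tray. I left the white look-alike and the smaller tray alone.
- **Collar:** It stopped on the pin at 3 mm. The keyway dropped over the pin after about 49° clockwise, and I pushed the collar to a hard stop 12.1 mm below its start.
- **Last checks:** A further 1 mm of push did not move the tool, and the force rose from 9.9 to about 12 N (the spring alone gives 7.2 N at home). The finger opening stayed at 48 mm, so the grip held.

No check failed. The camera views disagreed by a few millimetres on where the connector's axis is, so I used the wrist camera and the low forces on gripping to centre the tool. I could not read the state after hand-in, so the final second is unconfirmed.

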